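# Clear the scrap bin's sprung lid and hold it open under its balance point

## Task

Clear the closed lid of the grey scrap bin: put the square punch into the long tray and the round brass weight into the round cup. Then lift the sprung lid a little past its balance point, without letting it fly wide open, ease it back to a few degrees below that point, and finish while still holding it there with the gripper so that a workmate can throw scrap in. Leave the jar and the hammer alone.

Things in the scene. Friction and masses are not known exactly. Their poses are not given: they have to be found in the camera images.
- bin: Grey steel scrap bin fixed to the bench, 160 (x) x 220 (y) x 100 mm high, shut by a bare steel lid. Origin: centre of its underside. Its own -x side (roughly towards the robot) is the front with the handle; the hinge is along its +x top edge. Yaw varies.
- lid (a joint): Angle of the bin's sprung lid, rad: 0 closed and level, grows as its front edge rises, stop at 1.55. Balance point at 0.95 rad (54 degrees): let go below it the lid falls shut, above it the spring swings it open. Just below means up to about 12 degrees below. Lifting takes 1.2 N at the handle when closed, under 1 N near balance. Bare steel plate 170 x 220 x 6 mm, top 106 mm up when closed.
- lid_bar (a point): Middle of the black U handle's cross bar: round, 12 mm thick, 120 mm long, parallel to the hinge and 220 mm from it, in front of the lid in its plane. Gap between bar and plate edge 44 mm, between the two 12 mm side arms 108 mm: fingers can straddle the bar from above. Closed: 103 mm above the bench, 60 mm ahead of the bin's front wall.
- lid_hinge (a point): Middle of the lid's hinge line, 80 mm behind the bin's centre, 100 mm above the bench; the line runs along the bin's y axis. The axes of the point turn with the lid.
- punch: Dark steel square stamping punch with a thinner tip, 81 mm long along its x axis, 12 x 12 mm across, 80 g, lying on the closed lid. Origin: near its middle, on its underside (shank from x = -40 to +30 mm, tip to +41 mm).
- weight: Round brass club weight: a disc 26 mm in diameter and 18 mm high, 70 g, standing flat on the closed lid. Origin: centre of its underside.
- tray: Long grey plastic tray fixed to the bench, 150 (x) x 110 (y) x 30 mm high, walls and floor 4 mm, open top. Origin: centre of its underside.
- cup: Round white plastic cup fixed to the bench, rim 116 mm across outside, 50 mm high, narrowing to 93 mm at the foot, wall 4 mm, floor 5 mm. Origin: centre of its underside.
- paint_jar: Bystander: closed paint jar, 56 mm in diameter, 85 mm high, loose. Origin: centre of its underside. Leave alone.
- mallet: Bystander: loose hammer about 260 mm long lying on the bench to the right of the bin, its length along its x axis. Origin: about its middle, on the bench. Leave alone.

How it is judged (in metres and radians):
On the way, in this order (a step that is already met when the one before it is completed fails the run):
1. the punch lies in the tray and the weight in the cup, both let go, the lid still closed (x of punch in the frame of tray between -0.07 and 0.07 m and y of punch in the frame of tray between -0.05 and 0.05 m and z of punch in the frame of tray below 0.025 m and horizontal distance between weight and cup below 0.048 m and z of weight in the frame of cup below 0.035 m and contact force between the fingers and punch below 0.05 N and contact force between the fingers and weight below 0.05 N and linear speed of each of punch, weight below 0.03 m/s and value of joint lid below 0.05 rad), for 0.2 s.
2. the lid is raised past its balance point (above 1.0 rad) (value of joint lid above 1 rad), for 0.2 s.
At the end, for the whole second after the job is handed in: The punch rests in the tray and the weight in the cup; the lid is between 0.72 and 0.94 rad (just below its 0.95 rad balance point), still, carried by the fingers alone, and no part touches it (x of punch in the frame of tray between -0.07 and 0.07 m and y of punch in the frame of tray between -0.05 and 0.05 m and z of punch in the frame of tray below 0.025 m and horizontal distance between weight and cup below 0.048 m and z of weight in the frame of cup below 0.035 m and contact force between the fingers and punch below 0.05 N and contact force between the fingers and weight below 0.05 N and linear speed of each of punch, weight below 0.03 m/s and value of joint lid between 0.72 and 0.94 rad and velocity of joint lid between -0.03 and 0.03 rad/s and contact force between the fingers and lid above 0.05 N and contact force between lid and punch below 0.02 N and contact force between lid and weight below 0.02 N); the arm keeps its last pose, push and grip.
It fails at once if the lid is lifted (over 0.15 rad) before both parts are put away (value of joint lid above 0.15 rad and not (x of punch in the frame of tray between -0.07 and 0.07 m and y of punch in the frame of tray between -0.05 and 0.05 m and z of punch in the frame of tray below 0.025 m and horizontal distance between weight and cup below 0.048 m and z of weight in the frame of cup below 0.035 m)).
It fails at once if the lid swings far open (over 1.4 rad) (value of joint lid above 1.4 rad).
It fails at once if a bystander is moved more than 25 mm (distance of any of paint_jar, mallet from where it was at the start of the episode above 0.025 m).
It also fails if it takes over 72 s, if anything falls off the work surface, if the arm or the gripper's body presses on something with over 40 N, if the wrist force passes 120 N, or if a joint passes its speed limit or range.

## Robot

A 6-joint arm with a two-finger parallel gripper is mounted at the origin on the work surface. World frame = base frame: x ahead of the robot, y to its left, z up, the work surface at z = 0. Lengths are in mm, angles in rad, forces in N, time in s.
With the tool pointing down it reaches from about 350 to 875 mm from the base axis. Payload 4.2 kg.
Tool frame: the origin (TCP) lies at the very end of the fingers, on their centre line; the grasp point (between the pads) lies 19 mm behind it; z points along the fingers, y is the line along which they close (so a half turn about z gives the same grasp; the last joint's range is limited). The gripper opens to 85 mm and grips with 20 to 120 N. Pads are 22 mm wide; open, the fingers measure 114 mm over their backs; the gripper's body (76 mm by 85 mm) begins 54 mm behind the grasp point. The pads swing forward as they close: fully open they stand 13 mm farther back than shut.
Start: joints at [1.515, 0.385, 0.008, 0, -1.194, -0.259], TCP at [193.484, 594.275, 231.312] pointing down, gripper open.
Joint ranges: [-3.14, 3.14], [-1.21, 2.06], [-1.07, 1.41], [-3.16, 2.05], [-2.99, -0.16], [-3.1, 3.1]. Speed limits (rad/s): [2.79, 2.79, 3.14, 3.14, 3.14, 3.14].

## Interface

Orientations are given as a unit quaternion [x, y, z, w].
In Python, from bench import arm gives the robot as it stands.
- The arm moves only by the tool servo_tool, never from a script. Its argument "rows" is a list that holds one entry, the list of rows, each a list of 7 numbers: the finger opening in mm, from 0 to 85.4, then the shift along the tool's x, y, z in mm, then the turn, a rotation vector about the tool's x, y, z in rad. A call has 1 to 10 rows; each row is the pose to reach, as a shift and turn from the pose commanded when the call began, along the tool's axes at that moment; what a row does not reach only later rows make up. A row lasts 1/8 s, in which the tool goes at most 62.5 mm and 10.7 degrees, less where a joint would pass 70% of its speed; a pose out of reach is approached as far as the arm can. A call with a gripper value outside its range is refused whole. The fingers move at their own pace and stop on an object; the grip force is fixed at half the most. Time passes only in rows, so rows that repeat a pose let the fingers close. It gives the time, the measured TCP pose, the force, the opening and the grip force at its end, in the units of the state.
- arm.read_state(): the state, without advancing time (a new reading comes with each control period).
- arm.get_image(name): name is "scene" or "top"; returns the picture (400x640x3 uint8, red, green, blue); there is no depth.
- arm.camera_params(name): a dict with "intrinsics" (3x3 intrinsics, pixels), "R" (3x3) and "t" (3): a world point X has camera coordinates R X + t. Camera axes: x right, y down, z forward; pixel columns grow to the right and rows downward; lengths in mm; the calibration is good to about 2 mm. A picture is of the moment at which its call begins. camera_params takes no time and is no camera call.
- arm.job_done(): hands the job in; it is judged then, once.
The state is a dict: "clock": time; "joints": joint angles; "joint_vel": joint speeds; "joint_efforts": joint torques, N m; "position": TCP position; "ee_rot": TCP orientation; "contact_force": force on the tool from outside, world axes, zero at the start; "wrist_torque": the same for the moment, N m; "gripper_width": finger opening in mm; "grasp_force": force on a finger pad.
Only numpy, scipy, OpenCV 4.12 (cv2) and the standard library are available. Lean on these libraries where they do the work, as an engineer would, in place of code of your own. Each camera call takes 0.05 s, during which the arm holds its last target. There are 200 camera calls.

## Working session

There is one attempt and no reset: what is moved stays moved. The work goes in short steps, Python scripts to look and compute and a tool call to move; the robot and the scene stay as the last step left them, time stands still between calls to the robot, and variables do not carry over. Pictures are saved under pics/ and viewed, at most 10 in all, crops included, and the job is handed in when it is done.

Besides the shell and the picture viewer there is one more tool, called after "Request:" as name([rows], argument=value, ...), one row to a line, values as JSON. servo_tool: Moves the arm, as the interface text tells. Its arguments: {"type":"object","properties":{"rows":{"type":"array"}},"required":["rows"]}

```bash
mkdir -p pics; ls
python3 - <<'E'
from bench import arm
import cv2
for n in("top","scene"):
    cv2.imwrite(f"pics/{n}0.png",arm.get_image(n)[...,::-1]); p=arm.camera_params(n);print(n,{k:p[k] for k in p})
s=arm.read_state();print(s)
E
```

```text
pics
top {'intrinsics': array([[464.90343494,   0.        , 327.45419477],
       [  0.        , 464.90343494, 197.10890706],
       [  0.        ,   0.        ,   1.        ]]), 'R': array([[-0.02010764, -0.99977345, -0.00698088],
       [-0.99144395,  0.02083987, -0.12885881],
       [ 0.1289751 ,  0.00433011, -0.99163838]]), 't': array([  -5.47311536,  574.25848748, 1088.92869846])}
scene {'intrinsics': array([[374.99551607,   0.        , 322.207172  ],
       [  0.        , 374.99551607, 199.85384186],
       [  0.        ,   0.        ,   1.        ]]), 'R': array([[ 0.3455257 ,  0.93831605, -0.01322804],
       [ 0.67365322, -0.25783043, -0.69261447],
       [-0.65330187,  0.23040499, -0.72118667]]), 't': array([-205.55928207, -326.18396033, 1214.43730746])}
{'clock': 0.1, 'joints': array([ 1.51460862e+00,  3.85490032e-01,  6.74400000e-03, -4.20673634e-04,
       -1.19398958e+00, -2.58604706e-01]), 'joint_vel': array([ 3.21560280e-04, -1.52704324e-03,  1.30953984e-03,  4.07549645e-04,
        7.35575813e-04,  7.77975689e-06]), 'joint_efforts': array([-7.62512700e-04, -3.93323243e+01,  1.88927972e+01,  4.19790924e+00,
       -2.59833956e-03,  2.21642267e-06]), 'position': array([193.33501708, 593.79407549, 230.3195944 ]), 'ee_rot': array([ 9.87626121e-01, -1.56823681e-01, -9.65361284e-05,  9.84435448e-04]), 'contact_force': array([-0.77019227,  0.96136689, -0.10773309]), 'wrist_torque': array([-0.00710503,  0.0087834 , -0.02592774]), 'grasp_force': 0.0, 'gripper_width': 85.38403481061074}
```

View pics/top0.png

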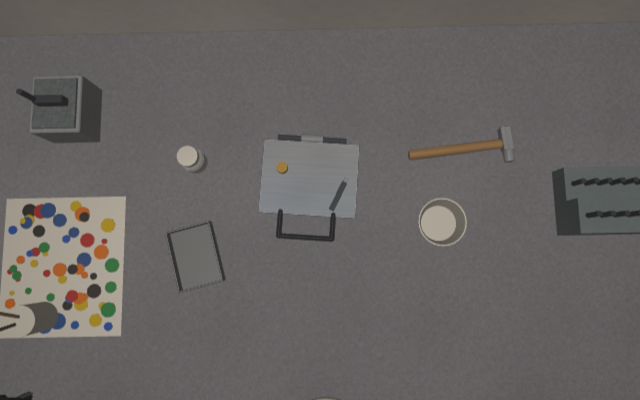

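View pics/scene0.png

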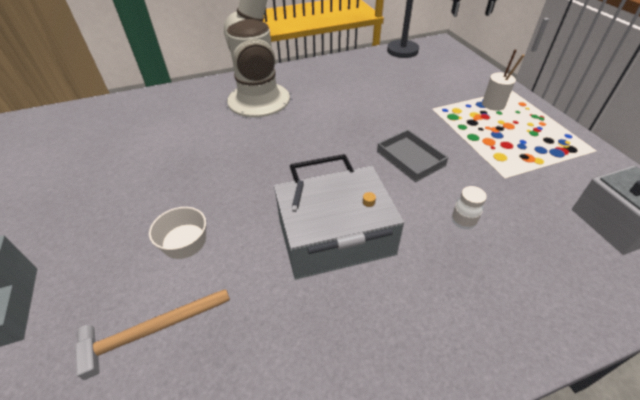

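The top view shows the weight at (282,168), the punch at about (338,195), the handle bar at (305,238), the tray at (196,256), the cup at (442,222) and the jar at (189,158). The scene view matches this layout.

```bash
cat > h.py <<'E'
import numpy as np, cv2
from bench import arm
from scipy.spatial.transform import Rotation as R
def ray(n,px,z):
    p=arm.camera_params(n);K,Rm,t=p["intrinsics"],p["R"],p["t"]
    d=Rm.T@np.linalg.inv(K)@np.array([px[0],px[1],1.]);c=-Rm.T@t
    return c+d*(z-c[2])/d[2]
def proj(n,X):
    p=arm.camera_params(n);q=p["intrinsics"]@(p["R"]@np.array(X,float)+p["t"]);return q[:2]/q[2]
def delta(target,quat=None):
    s=arm.read_state();r=R.from_quat(s["ee_rot"])
    return r.inv().apply(np.array(target)-s["position"])
E
python3 - <<'E'
from h import *
im=cv2.imread("pics/top0.png")
c=cv2.resize(im[125:250,250:370],None,fx=4.6,fy=4.6,interpolation=cv2.INTER_CUBIC)
cv2.imwrite("pics/c1.png",cv2.convertScaleAbs(c,alpha=1.5))
for k,px,z in [("weight",(282,168),124),("punch",(338,195),112),("bar",(305.5,238),103),("tray",(196,256),15),("cuprim",(442.5,221.5),50),("jar",(187.5,156),85),
 ("trayA",(168.5,233.5),30),("trayB",(210.5,222.5),30),("trayC",(224,279),30),("trayD",(181,290.5),30),("lidFL",(260,212),106),("lidFR",(355,217),106),("lidBL",(265,140),106),("lidBR",(358.5,145),106)]:
    print(k,ray("top",px,z).round(1))
E
```

```text
weight [631.   83.4 124. ]
punch [568.6 -41.5 112. ]
bar [473.6  33.8 103. ]
tray [439.1 305.7  15. ]
cuprim [ 508.2 -289.2   50. ]
jar [672.1 309.4  85. ]
trayA [494.3 368.9  30. ]
trayB [518.8 267.5  30. ]
trayC [383.1 233.6  30. ]
trayD [358.1 335.9  30. ]
lidFL [534.3 135.9 106. ]
lidFR [518.5 -78.9 106. ]
lidBL [701.2 124.1 106. ]
lidBR [684.7 -91.6 106. ]
```

View pics/c1.png

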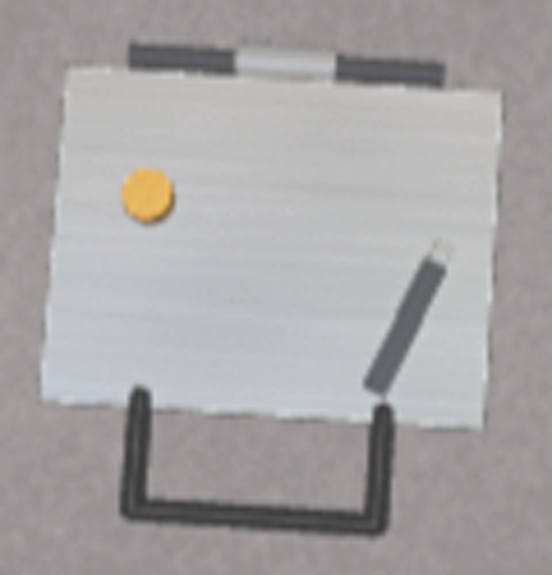

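The crop shows the punch shank running from full-image (331.5,209.3) to (344.8,182.0), with its light tip towards the hinge. The weight is at (282,167.4).

Run:
```python
from h import *
a,b=ray("top",(331.5,209.3),115),ray("top",(344.8,182),115)
m=(a+b)/2;print(a,b,m,np.linalg.norm(a-b),np.arctan2(*(b-a)[[1,0]]))
print("weight",ray("top",(282,167.4),124))
for n,X in [("punch",(m[0],m[1],180))]: print(n,delta(X))
for n,X in [("w",(631,83,124)),("p",(*m[:2],115)),("bar",(474.5,33,103)),("hinge",(694,16.5,100)),("tray",(438.6,301.5,30)),("cup",(508,-289,50))]: print(n,proj("scene",X).round(1))
```

```text
[536.10719895 -26.14637914 115.        ] [597.53251786 -57.54372771 115.        ] [566.8198584  -41.84505342 115.        ] 68.98451493269417 -0.47252514623064584
weight [632.39290065  83.41772121 124.        ]
punch [552.00788845 488.58017556  51.34971889]
w [367.7 195.6]
p [297.  193.3]
bar [316.8 161.2]
hinge [348.4 236.6]
tray [410.  150.2]
cup [177.1 226.7]
```

Request:
servo_tool([
  [[40,110,98,5,0,0,0.1],[40,220,195,20,0,0,0.157],[40,330,293,51,0,0,0.157],[40,440,390,51,0,0,0.157],[40,552,488.6,51,0,0,0.157],[40,552,488.6,51,0,0,0.157],[40,552,488.6,51,0,0,0.157],[40,552,488.6,51,0,0,0.157],[40,552,488.6,51,0,0,0.157],[40,552,488.6,51,0,0,0.157]],
])

```text
clock: 1.35
position: [509.9, 55.1, 187.1]
ee_rot: [0.972, -0.234, -0.0, -0.0]
contact_force: [1.0, 0.5, 0.1]
gripper_width: 40.1
grasp_force: 0.0
```

Run:
```python
from h import *
s=arm.read_state();print(s["clock"],s["position"],s["ee_rot"],s["joints"],s["contact_force"])
print(delta((566.8,-41.8,109)))
im=arm.get_image("top")[...,::-1];print(proj("top",s["position"]))
cv2.imwrite("pics/c2.png",cv2.convertScaleAbs(cv2.resize(im[110:260,240:400],None,fx=3.5,fy=3.5,interpolation=cv2.INTER_CUBIC),alpha=1.5))
```

```text
1.35 [509.86885989  55.05770106 187.08476102] [ 9.72323135e-01 -2.33640147e-01 -3.80915454e-05 -2.56640126e-05] [ 4.24392916e-01  2.33617417e-01 -3.30029010e-01 -1.03230930e-04
 -1.00717860e+00  6.74819020e-01] [1.02801265 0.49828367 0.1246756 ]
[94.72942671 60.41920844 78.07466834]
[292.88804731 219.06959111]
```

View pics/c2.png

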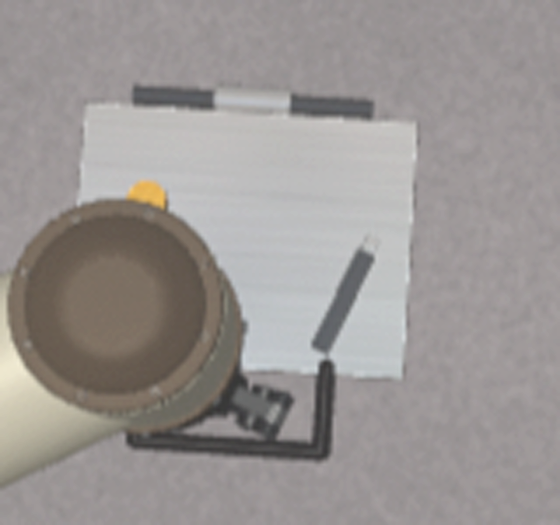

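The arm is still on its way, short of the punch, and nothing has been disturbed. I'll continue with a shift of (94.7, 60.4).

Request:
servo_tool([
  [[40,45,30,5,0,0,0],[40,94.7,60.4,10,0,0,0],[40,94.7,60.4,30,0,0,0],[40,94.7,60.4,45,0,0,0],[40,94.7,60.4,45,0,0,0],[40,94.7,60.4,45,0,0,0]],
])

```text
clock: 2.15
position: [566.4, -39.2, 143.0]
ee_rot: [0.972, -0.233, 0.001, -0.0]
contact_force: [-0.0, -0.6, -0.9]
gripper_width: 39.9
grasp_force: 0.0
```

Run:
```python
from h import *
s=arm.read_state();print(s["clock"],s["position"],R.from_quat(s["ee_rot"]).as_matrix()[:,0])
print(delta((566.8,-41.8,109)))
```

```text
2.15 [566.44406725 -39.16068777 142.95395319] [ 0.89145147 -0.45311512  0.00097768]
[ 1.48001291  2.20322388 33.95466037]
```

Request:
servo_tool([
  [[40,1.5,2,15,0,0,0],[40,1.5,2,28,0,0,0],[40,1.5,2,34,0,0,0],[40,1.5,2,34,0,0,0],[5,1.5,2,34,0,0,0],[5,1.5,2,34,0,0,0],[5,1.5,2,34,0,0,0],[5,1.5,2,34,0,0,0],[5,1.5,2,34,0,0,0],[5,1.5,2,34,0,0,0]],
])

```text
clock: 3.4
position: [567.0, -42.3, 108.8]
ee_rot: [0.972, -0.234, 0.001, -0.0]
contact_force: [-0.0, 1.5, 3.5]
gripper_width: 10.2
grasp_force: 60.9
```

Request:
servo_tool([
  [[5,0,0,-20,0,0,0],[5,0,0,-50,0,0,0],[5,-30,-28,-60,0,0,-0.1],[5,-70,-64,-60,0,0,-0.2],[5,-110,-101,-60,0,0,-0.35],[5,-150,-138,-60,0,0,-0.5],[5,-190,-175,-60,0,0,-0.6],[5,-230,-211,-60,0,0,-0.7],[5,-270,-248,-60,0,0,-0.715],[5,-270,-248,-60,0,0,-0.715]],
])

```text
clock: 4.65
position: [437.3, 304.0, 167.4]
ee_rot: [0.992, 0.124, -0.001, 0.0]
contact_force: [0.2, -0.5, 0.2]
gripper_width: 10.1
grasp_force: 60.3
```

Run:
```python
from h import *
s=arm.read_state();print(s["clock"],s["position"],R.from_quat(s["ee_rot"]).as_matrix()[:,0],s["grasp_force"],s["gripper_width"])
print(delta((438.6,301.5,10)))
```

```text
4.65 [437.32484757 303.97148781 167.43634396] [ 0.96941484  0.2454256  -0.00106905] 60.320913791656494 10.079511544551156
[  0.7978925    2.66995601 157.43624541]
```

Request:
servo_tool([
  [[5,1,2.5,50,0,0,0],[5,1,2.5,100,0,0,0],[5,1,2.5,135,0,0,0],[5,1,2.5,150,0,0,0],[5,1,2.5,156,0,0,0],[5,1,2.5,156,0,0,0],[40,1,2.5,156,0,0,0],[40,1,2.5,156,0,0,0],[40,1,2.5,156,0,0,0],[40,1,2.5,156,0,0,0]],
])

```text
clock: 5.9
position: [440.4, 299.2, 12.6]
ee_rot: [0.993, 0.121, 0.0, -0.0]
contact_force: [0.2, -0.4, 0.2]
gripper_width: 40.2
grasp_force: 0.0
```

Request:
servo_tool([
  [[45,0,0,-20,0,0,0],[45,0,0,-60,0,0,0],[45,0,0,-110,0,0,0],[45,0,0,-160,0,0,0],[45,0,0,-160,0,0,0],[45,0,0,-160,0,0,0]],
])

```text
clock: 6.65
position: [439.8, 298.7, 171.8]
ee_rot: [0.993, 0.121, -0.0, 0.0]
contact_force: [-0.1, 0.0, -0.2]
gripper_width: 44.7
grasp_force: 0.0
```

Run:
```python
from h import *
s=arm.read_state();print(s["clock"],s["position"],R.from_quat(s["ee_rot"]).as_matrix()[:,0],s["gripper_width"])
print(delta((632,83.4,150)))
```

```text
6.65 [439.81392832 298.67877204 171.81414827] [ 0.97065819  0.24046141 -0.00099468] 44.67485844377046
[134.80244596 255.17561505  21.67945916]
```

Request:
servo_tool([
  [[45,27,51,0,0,0,0],[45,54,102,0,0,0,0],[45,81,153,0,0,0,0],[45,108,204,0,0,0,0],[45,135,255,10,0,0,0],[45,135,255,21,0,0,0],[45,135,255,21,0,0,0],[45,135,255,21,0,0,0],[45,135,255,21,0,0,0]],
])

```text
clock: 7.78
position: [632.6, 85.2, 152.0]
ee_rot: [0.993, 0.122, 0.0, -0.0]
contact_force: [0.6, 0.3, -0.0]
gripper_width: 44.9
grasp_force: 0.0
```

Run:
```python
from h import *
s=arm.read_state();print(s["clock"],s["position"])
print(delta((632,83.4,112)))
im=arm.get_image("scene")[...,::-1]
cv2.imwrite("pics/s2.png",cv2.resize(im[90:250,260:460],None,fx=4,fy=3.75,interpolation=cv2.INTER_CUBIC))
```

```text
7.775 [632.56498874  85.23259749 151.96149544]
[-1.03007689  1.64196458 39.96050097]
```

View pics/s2.png

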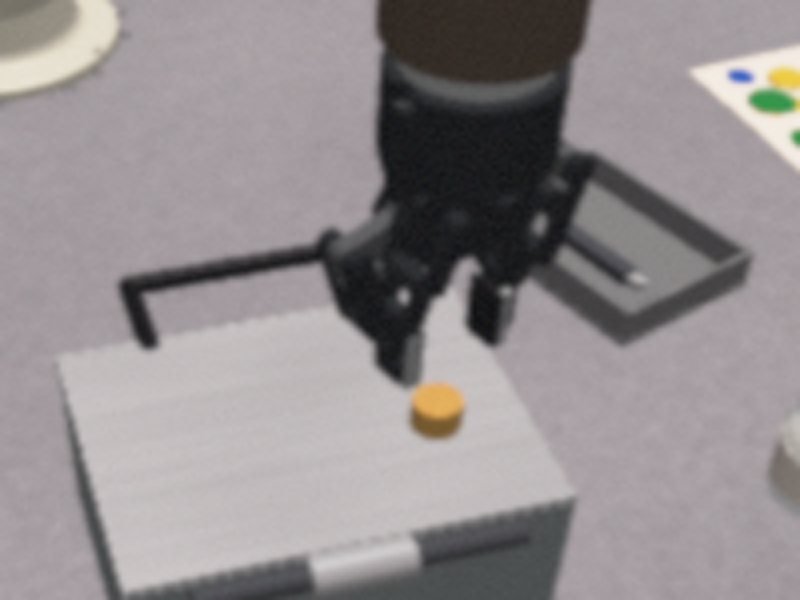

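The punch lies in the tray, with its tip at crop (640,280). The fingers straddle the weight, which is at crop (437,408).

Request:
servo_tool([
  [[45,-1,1.5,20,0,0,0],[45,-1,1.5,34,0,0,0],[45,-1,1.5,40,0,0,0],[45,-1,1.5,40,0,0,0],[15,-1,1.5,40,0,0,0],[15,-1,1.5,40,0,0,0],[15,-1,1.5,40,0,0,0],[15,-1,1.5,40,0,0,0],[15,-1,1.5,20,0,0,0],[15,-1,1.5,-20,0,0,0]],
])

```text
clock: 9.07
position: [630.5, 81.9, 169.0]
ee_rot: [0.993, 0.121, -0.003, 0.0]
contact_force: [-0.1, 0.4, -0.6]
gripper_width: 23.2
grasp_force: 58.9
```

Run:
```python
from h import *
s=arm.read_state();print(s["clock"],s["position"])
print(delta((508,-289,180)))
```

```text
9.075 [630.49868235  81.88254734 169.04941458]
[-208.08297181  330.58990034   -9.56561863]
```

Request:
servo_tool([
  [[15,-20,32,-10,0,0,0],[15,-50,79,-10,0,0,0],[15,-80,127,-10,0,0,0],[15,-110,175,-10,0,0,0],[15,-140,222,-10,0,0,0],[15,-170,270,-10,0,0,0],[15,-208,330.5,-10,0,0,0],[15,-208,330.5,-10,0,0,0],[15,-208,330.5,-10,0,0,0],[15,-208,330.5,-10,0,0,0]],
])

```text
clock: 10.32
position: [510.3, -287.4, 181.1]
ee_rot: [0.993, 0.122, -0.0, -0.0]
contact_force: [0.4, 0.3, -0.7]
gripper_width: 23.3
grasp_force: 59.0
```

Run:
```python
from h import *
s=arm.read_state();print(s["clock"],s["position"])
print(delta((508,-289,20)))
```

```text
10.325 [ 510.27993683 -287.38145686  181.0639464 ]
[ -2.57317715   1.08244267 161.06402361]
```

Request:
servo_tool([
  [[15,-2.5,1,50,0,0,0],[15,-2.5,1,100,0,0,0],[15,-2.5,1,140,0,0,0],[15,-2.5,1,155,0,0,0],[15,-2.5,1,161,0,0,0],[15,-2.5,1,161,0,0,0],[36,-2.5,1,161,0,0,0],[36,-2.5,1,161,0,0,0],[36,-2.5,1,161,0,0,0],[36,-2.5,1,161,0,0,0]],
])

```text
clock: 11.58
position: [507.8, -290.1, 20.6]
ee_rot: [0.993, 0.121, 0.0, 0.0]
contact_force: [-0.1, 0.2, -0.5]
gripper_width: 35.9
grasp_force: 0.0
```

Request:
servo_tool([
  [[36,0,0,-30,0,0,0],[36,0,0,-80,0,0,0],[36,0,0,-130,0,0,0],[36,-5,-60,-170,0,0,0],[36,-10,-120,-170,0,0,0],[36,-10,-150,-170,0,0,0],[36,-10,-150,-170,0,0,0]],
])

```text
clock: 12.45
position: [461.2, -145.1, 191.0]
ee_rot: [0.992, 0.123, 0.001, -0.0]
contact_force: [0.3, -0.3, 0.2]
gripper_width: 35.8
grasp_force: 0.0
```

Run:
```python
from h import *
s=arm.read_state();print(s["clock"],s["position"],s["joints"].round(3))
im=arm.get_image("top")[...,::-1]
a=im[190:300,160:235];b=im[185:260,400:480]
f=lambda x:cv2.convertScaleAbs(cv2.resize(x,(380,380),interpolation=cv2.INTER_CUBIC),alpha=1.3)
cv2.imwrite("pics/t3.png",np.hstack([f(a),f(b)]))
```

```text
12.45 [ 461.23009093 -145.13505871  191.02627159] [ 0.032  0.18  -0.39  -0.    -1.     1.786]
```

View pics/t3.png

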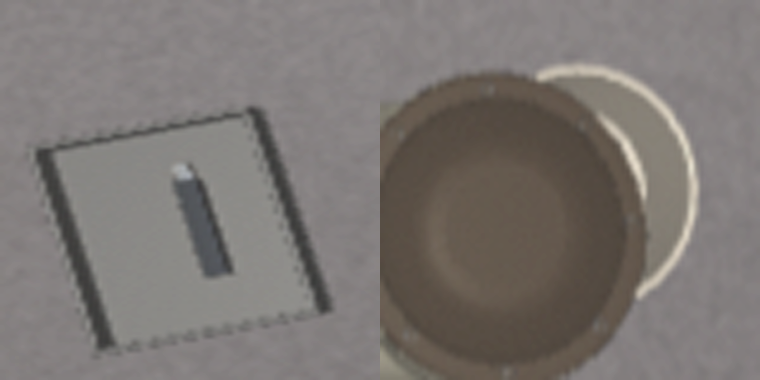

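The punch lies flat in the tray. The arm still covers most of the cup, so I'll turn the tool and move above the bar, then check the cup.

Request:
servo_tool([
  [[36,5,-17,0,0,0,0.18],[36,11,-34,0,0,0,0.36],[36,17,-51,0,0,0,0.54],[36,22,-68,0,0,0,0.72],[36,28,-85,0,0,0,0.9],[36,34,-102,0,0,0,1.08],[36,39,-119,0,0,0,1.26],[36,45,-136,0,0,0,1.44],[36,50,-153,0,0,0,1.62],[36,56,-169.5,0,0,0,1.8]],
])

```text
clock: 13.75
position: [476.1, 30.9, 190.0]
ee_rot: [0.709, -0.705, -0.0, 0.0]
contact_force: [-0.2, 0.4, 0.9]
gripper_width: 36.0
grasp_force: 0.0
```

Run:
```python
from h import *
s=arm.read_state();print(s["clock"],s["position"],s["joints"].round(3))
x=R.from_quat(s["ee_rot"]).as_matrix()[:,0];print(np.arctan2(x[1],x[0]),delta((474.5,33,150)))
im=arm.get_image("top")[...,::-1]
a=im[110:290,240:480]
cv2.imwrite("pics/t4.png",cv2.convertScaleAbs(cv2.resize(a,None,fx=3.3,fy=3.3,interpolation=cv2.INTER_CUBIC),alpha=1.3))
```

```text
13.75 [476.0676202   30.90523232 190.01533205] [ 0.407  0.17  -0.405  0.    -0.996 -0.4  ]
-1.5642596458004292 [-2.1203609   1.5370401  40.01517038]
```

View pics/t4.png

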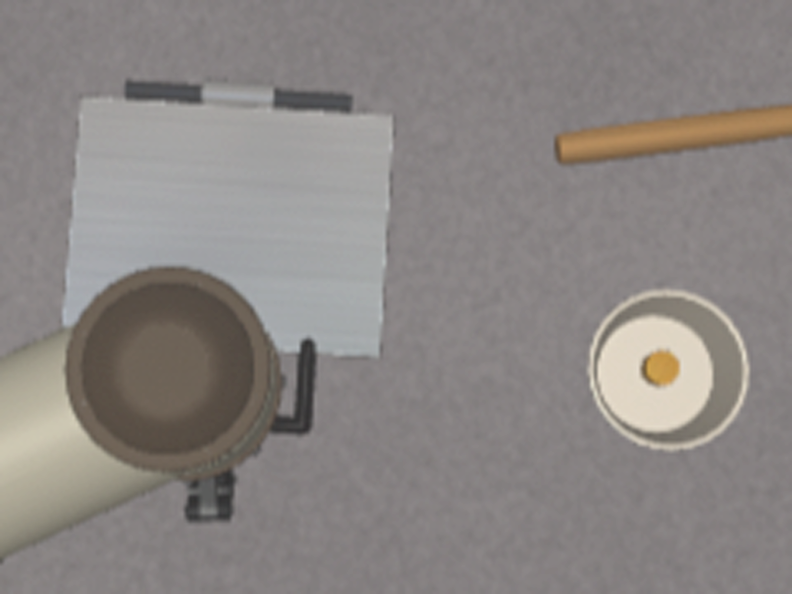

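The weight is in the cup at crop (661,367). The gripper is over the bar.

Request:
servo_tool([
  [[36,-2,1.5,20,0,0,0.08],[36,-2,1.5,45,0,0,0.08],[36,-2,1.5,45,0,0,0.08],[36,-2,1.5,45,0,0,0.08]],
])

```text
clock: 14.3
position: [474.8, 32.8, 145.9]
ee_rot: [-0.683, 0.73, -0.0, 0.0]
contact_force: [0.4, 0.2, 0.4]
gripper_width: 36.1
grasp_force: 0.0
```

Run:
```python
from h import *
s=arm.read_state();print(s["clock"],s["position"])
x=R.from_quat(s["ee_rot"]).as_matrix()[:,0];print(np.arctan2(x[1],x[0]),delta((474.5,33,84)))
im=arm.get_image("scene")[...,::-1]
cv2.imwrite("pics/s5.png",cv2.convertScaleAbs(cv2.resize(im[110:230,250:390],None,fx=5,fy=5,interpolation=cv2.INTER_CUBIC),alpha=1.3))
f=lambda X:((proj("scene",X)-[250,110])*5).round()
print(f((474.5,33,103)),f((470,-27,103)),f((479,93,103)))
```

```text
14.3 [474.84609709  32.77778688 145.94666098]
-1.6366430264792204 [-0.20234226  0.42785151 61.94621836]
[334. 256.] [203. 282.] [462. 231.]
```

View pics/s5.png

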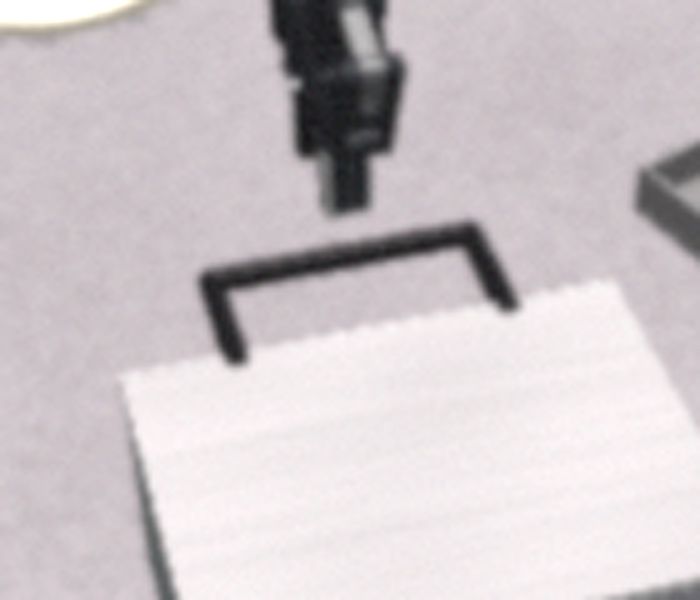

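The bar runs from crop (208,278) to (475,229), close to the prediction, and the fingers are above its middle. I'll descend and close.

Request:
servo_tool([
  [[36,0,0.4,25,0,0,0.01],[36,0,0.4,45,0,0,0.01],[36,0,0.4,58,0,0,0.01],[36,0,0.4,62,0,0,0.01],[36,0,0.4,62,0,0,0.01]],
])

```text
clock: 14.98
position: [474.0, 33.3, 83.7]
ee_rot: [-0.68, 0.733, -0.0, 0.0]
contact_force: [-0.2, 0.8, -0.4]
gripper_width: 36.2
grasp_force: 0.0
```

Request:
servo_tool([
  [[20,0,0,0,0,0,0],[20,0,0,0,0,0,0],[14,0,0,0,0,0,0],[5,0,0,0,0,0,0],[5,0,0,0,0,0,0],[5,0,0,0,0,0,0],[5,0,0,0,0,0,0]],
])

```text
clock: 15.85
position: [473.8, 33.2, 83.5]
ee_rot: [-0.68, 0.733, -0.0, 0.0]
contact_force: [1.1, 0.6, 2.8]
gripper_width: 9.9
grasp_force: 58.5
```

Run:
```python
from h import *
s=arm.read_state();print({k:np.round(v,3) for k,v in s.items()})
# arc offsets in tool frame (tool down, z down); r=220
r=R.from_quat(s["ee_rot"]);ex=np.array([np.cos(-.075),np.sin(-.075),0]);print(r.inv().apply(ex))
o=.0136
for t in [.1,.2,.3,.4,.5,.6,.7,.8,.85,.9,1,1.05,1.08,1.1]:
    d=220*(ex*(np.cos(o)-np.cos(t+o))+np.array([0,0,1])*(np.sin(t+o)-np.sin(o)));print(t,d.round(1),(d@ex).round(1))
```

```text
{'clock': np.float64(15.85), 'joints': array([ 0.413,  0.306, -0.549,  0.   , -0.716, -0.489]), 'joint_vel': array([ 0.001,  0.   , -0.002, -0.001,  0.   , -0.   ]), 'joint_efforts': array([  0.255, -28.672,  12.608,   2.712,  -0.088,   0.101]), 'position': array([473.775,  33.221,  83.494]), 'ee_rot': array([-0.68 ,  0.733, -0.   ,  0.   ]), 'contact_force': array([1.118, 0.62 , 2.759]), 'wrist_torque': array([-0.093, -0.14 , -0.138]), 'grasp_force': np.float64(58.469), 'gripper_width': np.float64(9.927)}
[-9.50896086e-04 -9.99999370e-01  5.97059031e-04]
0.1 [ 1.4 -0.1 21.9] 1.4
0.2 [ 5.  -0.4 43.6] 5.0
0.3 [10.7 -0.8 64.9] 10.7
0.4 [18.5 -1.4 85.4] 18.5
0.5 [ 28.3  -2.1 105.1] 28.4
0.6 [ 40.   -3.  123.7] 40.1
0.7 [ 53.5  -4.  141. ] 53.7
0.8 [ 68.7  -5.2 156.9] 68.9
0.85 [ 76.8  -5.8 164.2] 77.0
0.9 [ 85.3  -6.4 171.2] 85.6
1 [103.4  -7.8 183.7] 103.6
1.05 [112.8  -8.5 189.3] 113.1
1.08 [118.6  -8.9 192.4] 118.9
1.1 [122.5  -9.2 194.4] 122.9
```

Request:
servo_tool([
  [[5,0,-0.4,-8,0,0,0],[5,0,-1.4,-22,0,0,0],[5,0,-3,-33,0,0,0],[5,0,-5,-43.6,0,0,0],[5,0,-7.6,-54.3,0,0,0],[5,0,-10.7,-64.9,0,0,0],[5,0,-10.7,-64.9,0,0,0],[5,0,-10.7,-64.9,0,0,0]],
])

```text
clock: 16.85
position: [483.7, 32.3, 148.1]
ee_rot: [-0.68, 0.734, 0.0, -0.0]
contact_force: [-1.7, 1.1, -0.2]
gripper_width: 10.3
grasp_force: 58.5
```

Request:
servo_tool([
  [[5,0,-3.6,-10.4,0,0,0],[5,0,-7.8,-20.5,0,0,0],[5,0,-12.5,-30.5,0,0,0],[5,0,-17.7,-40.2,0,0,0],[5,0,-23.3,-49.7,0,0,0],[5,0,-29.4,-58.8,0,0,0],[5,0,-36,-67.6,0,0,0],[5,0,-43,-76.1,0,0,0],[5,0,-43,-76.1,0,0,0],[5,0,-43,-76.1,0,0,0]],
])

```text
clock: 18.1
position: [524.8, 28.8, 225.6]
ee_rot: [-0.68, 0.734, 0.001, -0.002]
contact_force: [-9.7, 3.5, 6.1]
gripper_width: 9.6
grasp_force: 58.7
```

Run:
```python
from h import *
s=arm.read_state();print(s["position"],s["contact_force"],s["wrist_torque"])
im=arm.get_image("scene")[...,::-1]
g=s["position"]+[0,0,19]; 
f=lambda X:((proj("scene",X)-[230,80])*4).round()
print(f(g))
for t in (.6,.7,.8):
    c,n=np.cos(t+.0136),np.sin(t+.0136)
    for w in(-60,60): print(t,w,f((693.5-220*.9972*c+w*.075,16.5+220*.075*c+w*.9972,100+220*n)))
cv2.imwrite("pics/s6.png",cv2.convertScaleAbs(cv2.resize(im[80:230,230:410],None,fx=4,fy=4,interpolation=cv2.INTER_CUBIC),alpha=1.3))
```

```text
[524.82898709  28.78268535 225.61428511] [-9.65211103  3.46563587  6.1445893 ] [ 1.13996951  3.05861801 -0.12785198]
[368. 160.]
0.6 -60 [241. 201.]
0.6 60 [481. 158.]
0.7 -60 [245. 186.]
0.7 60 [492. 143.]
0.8 -60 [250. 176.]
0.8 60 [504. 131.]
```

View pics/s6.png

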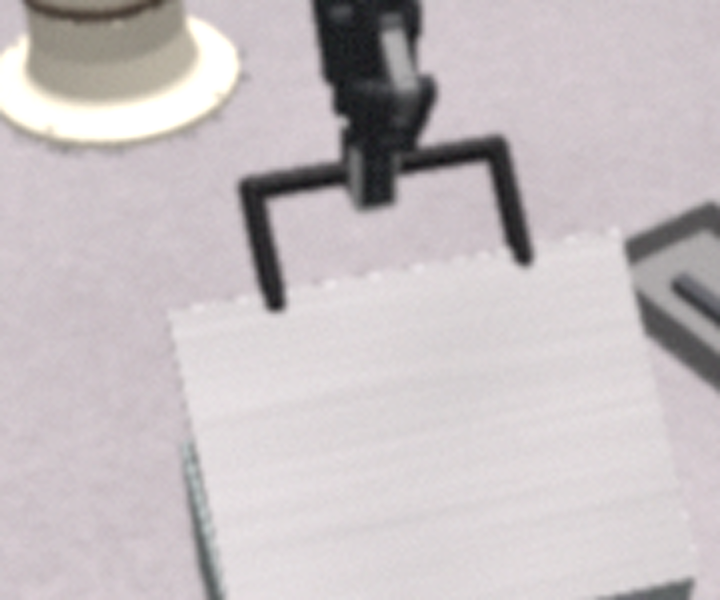

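The lid follows and reads about 0.7 rad. The reaction is about 11 N, radially outward, so I'll correct the arc slightly and carry on past balance.

Request:
servo_tool([
  [[5,0,-4.6,-9.3,0,0,0],[5,0,-12.2,-17.1,0,0,0],[5,0,-20.3,-24.7,0,0,0],[5,0,-28.7,-31.7,0,0,0],[5,0,-28.7,-31.7,0,0,0],[5,0,-28.7,-31.7,0,0,0]],
])

```text
clock: 18.9
position: [555.1, 26.3, 256.6]
ee_rot: [-0.68, 0.734, 0.0, -0.001]
contact_force: [-5.7, -1.6, 4.7]
gripper_width: 10.2
grasp_force: 58.9
```

```bash
cat > a.py <<'E'
from h import *
s=arm.read_state();ex=np.array([np.cos(-.075),np.sin(-.075),0])
d=s["position"]-[473.9,33.2,83.5];u,w=d@ex,d[2]
# theta from chord length, and from angle about the hinge
print(s["clock"],u,w,"theta",2*np.arcsin(np.hypot(u,w)/440),"phi",np.arctan2(u,w)-np.arcsin(np.hypot(u,w)/440),s["contact_force"],s["gripper_width"])
E
python3 a.py
```

```text
18.9 81.53070447919956 173.07730049088855 theta 0.8996683110163207 phi -0.009601101467060946 [-5.69549863 -1.60944522  4.73177407] 10.179296665828515
```

Request:
servo_tool([
  [[5,0,-4.3,-3.4,0,0,0],[5,0,-8.7,-6.7,0,0,0],[5,0,-17.8,-12.9,0,0,0],[5,0,-25.3,-17.6,0,0,0],[5,0,-32.5,-22,0,0,0],[5,0,-32.5,-22,0,0,0],[5,0,-32.5,-22,0,0,0],[5,0,-32.5,-22,0,0,0],[5,0,-32.5,-22,0,0,0]],
])

```text
clock: 20.02
position: [587.8, 23.5, 279.4]
ee_rot: [-0.68, 0.733, -0.001, -0.0]
contact_force: [-6.1, -2.0, 4.8]
gripper_width: 9.5
grasp_force: 58.8
```

```bash
python3 a.py
python3 - <<'E'
from h import *
s=arm.read_state();im=arm.get_image("scene")[...,::-1]
f=lambda X:((proj("scene",X)-[230,60])*4).round()
for t in (1.,1.08,1.15):
    c,n=np.cos(t),np.sin(t)
    for w in(-60,60): print(t,w,f((692.5-220*.9972*c+w*.075,16.5+220*.075*c+w*.9972,102+220*n)))
cv2.imwrite("pics/s7.png",cv2.convertScaleAbs(cv2.resize(im[60:210,230:410],None,fx=4,fy=4,interpolation=cv2.INTER_CUBIC),alpha=1.3))
E
```

```text
20.025 114.34013540832186 195.92254327493754 theta 1.0833223874202689 phi -0.013388797774935512 [-6.07932455 -1.98763033  4.77144335] 9.454337805130717
1.0 -60 [262. 243.]
1.0 60 [532. 196.]
1.08 -60 [269. 245.]
1.08 60 [546. 197.]
1.15 -60 [275. 249.]
1.15 60 [559. 200.]
```

View pics/s7.png

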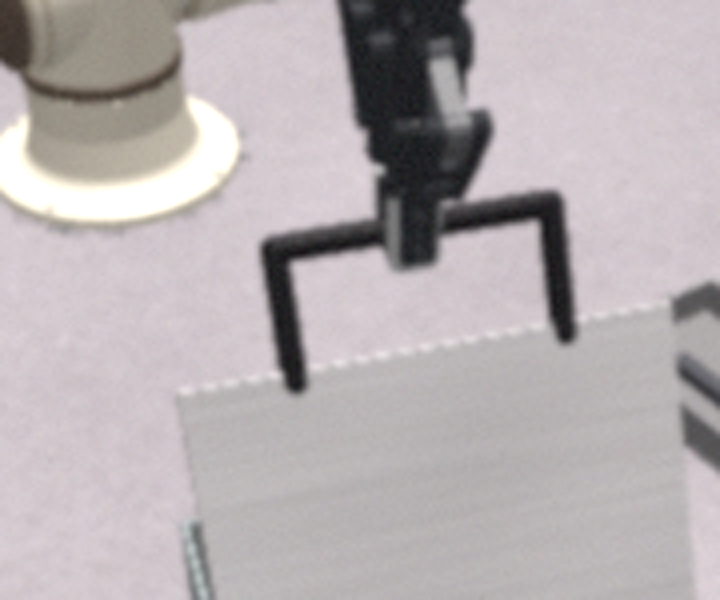

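The bar ends are at crop (270,247) and (552,200), so the lid is at about 1.08 rad, past balance. I'll ease it back to about 0.84.

Request:
servo_tool([
  [[5,0,5.5,2.8,0,0,0],[5,0,11.9,6.2,0,0,0],[5,0,22.9,13.5,0,0,0],[5,0,33.4,21.5,0,0,0],[5,0,38.5,25.8,0,0,0],[5,0,43.4,30.2,0,0,0],[5,0,43.4,30.2,0,0,0],[5,0,43.4,30.2,0,0,0],[5,0,43.4,30.2,0,0,0],[5,0,43.4,30.2,0,0,0]],
])

```text
clock: 21.32
position: [545.4, 27.2, 248.3]
ee_rot: [-0.68, 0.733, -0.001, 0.0]
contact_force: [-2.8, -4.5, 3.0]
gripper_width: 9.5
grasp_force: 59.8
```

Request:
servo_tool([
  [[5,0,0,0,0,0,0],[5,0,0,0,0,0,0],[5,0,0,0,0,0,0],[5,0,0,0,0,0,0]],
])

```text
clock: 21.82
position: [545.4, 27.2, 248.3]
ee_rot: [-0.68, 0.733, -0.001, 0.0]
contact_force: [-4.5, -6.1, 3.5]
gripper_width: 9.9
grasp_force: 59.8
```

```bash
python3 a.py
python3 - <<'E'
from h import *
from scipy.ndimage import label
s=arm.read_state();print(s["joint_vel"].round(4),s["grasp_force"])
# bar ends in the scene image (columns/rows of dark pixels), vs predictions
im=arm.get_image("scene")
for t in (.72,.84,.94):
    print(t,[proj("scene",(692.5-220*.9972*np.cos(t)+w*.075,16.5+220*.075*np.cos(t)+w*.9972,102+220*np.sin(t))).round(1) for w in(-55,55)])
g=im.max(2)[95:140,270:380]; l,n=label(g<60)
for i in range(1,n+1):
    y,x=np.where(l==i)
    if len(x)>40:
        for q in(x.argmin(),x.argmax()): print(len(x),x[q]+270,y[q]+95)
E
```

```text
21.825 71.69850197311105 164.84094188848735 theta 0.8417135898657759 phi -0.01058391780140272 [-4.49365066 -6.05717122  3.49395921] 9.899713557671701
[-0.0006 -0.0009 -0.0013 -0.0008 -0.0011 -0.0021] 59.824368953704834
0.72 [array([293.7, 124.7]), array([350.5, 114.8])]
0.84 [array([295.3, 121.6]), array([354.3, 111.4])]
0.94 [array([297.1, 120.3]), array([357.8, 109.8])]
688 292 122
688 342 96
236 333 115
236 364 134
```

Every measurement agrees: the lid is at about 0.84 rad, still and held.

```bash
python3 -c "
from bench import arm
print(arm.job_done())"
```

```text
the job is handed in; nothing more can be done
None
```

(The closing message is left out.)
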